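Hang the electric driver on the spring-balanced tool arm

TASK

Lift the electric screwdriver that has the wire bail out of its bench stand and hang it by the bail on the hook of the spring-balanced tool arm. Ease the weight on slowly, with the bail in the dip of the hook, keep hold while the arm sinks, and let go only once the arm has settled and carries the driver by itself, so that it neither drops nor springs up; handle the arm gently and leave the rest of the bench as it is.

Things in the scene. Friction and masses are not known exactly. Their poses are not given: they have to be found in the camera images.
- driver: Inline electric screwdriver, upright, bit down, in a bench stand. Origin at the bit's tip, z up its axis. Bit 6 mm thick, z 0 to 25 mm; steel nose 22 mm thick, to z 50; round grey body 32 mm diameter, z 50 to 180 mm, with a flat top carrying a rigid wire bail. It may be hung either way round. Mass 260 to 610 g, not known beforehand.
- bail (a point): Underside of the top of the bail's arch, where the hook bears: 210 mm above the bit's tip, 30 mm above the body's flat top. Axes as the driver's. The bail is a rigid arched loop of 4 mm steel wire in the driver's y-z plane, 30 mm wide over its legs, outside top 4 mm above this point; its window (22 mm wide, 30 mm high at the middle) looks along x.
- hook_seat (a point): Bottom of the dip in the hook (top surface of its 7 mm steel rod), where the bail must lie; 315 mm above the table without load. x points level, outward along the arm; z up; it stays level as the arm sinks. Rod's underside 7 mm below. Inward (-x) the rod runs level, its top 5 mm above this point, to an end block 70 to 90 mm away, reaching 25 mm above and 21 mm below it.
- hook_tip (a point): Top of the hook's upturned free end: 16 mm outward of the seat along its x and 12.5 mm above it, rod 7 mm thick. The bail goes over this end from outside, moving along -x with its window facing along x, and is then lowered into the dip.
- lift (a joint): Angle of the spring arm (rad): 0 raised against its upper stop (no load, links sloping 0.16 rad up towards the hook), growing as it sinks; lower stop at 0.40. Links 280 mm long: 0.1 rad lowers the hook 28 mm, and on its arc the hook moves out up to 4 mm in all. It starts to sink at about 1.4 N, then about 18 mm per newton. Lightly damped: it lurches if let go out of balance.
- swivel (a joint): Turn of the spring arm about the vertical on its column (rad), 0 straight as the foot stands; it stays where it is left, but gives to a sideways push of about 1 N at the hook.
- balancer: Fixed foot and column of the spring-balanced tool arm: round grey foot 150 mm diameter, steel column 25 mm thick; on top the swivel, two parallel aluminium links with a spring, and the hook. Origin under the foot's centre; x points along the arm when swivel is 0. The seat is 381 mm out from the column's axis.
- stand_a: Bench stand of the electric driver, fixed: round steel foot 96 mm diameter, black sleeve 44 mm diameter, 85 mm high over all. Origin under the foot's centre. The driver's body sits 24 mm deep in the sleeve with about 2 mm play all round, the bit's tip 11 mm above the table; it draws out straight up.
- stand_b: A second stand of the same shape, fixed, which holds the hand torque driver. Origin under the centre of the foot.
- torque_driver: Hand torque screwdriver without a bail, standing in stand_b; 31 mm thick handle, top 162 mm above the table. Leave it there. Origin at the tip of its blade.
- phone: Opened phone, 72 x 150 x 9 mm, lying on the black work mat (3 mm thick) below the hook. Origin under its middle. Leave it there.
- multimeter: Multimeter in a red holster, 82 x 165 x 47 mm, lying on the table. Origin under its middle. Leave it there.
- solvent: White plastic bottle, 52 mm diameter, 130 mm high, standing on the table. Origin under its middle. Leave it there.
- paste_jar: Small jar with a green cap, 38 mm diameter, 30 mm high. Origin under its middle. Leave it there.
There are look-alikes about, which are no part of the job. What is shaped like the driver but yellow is not meant. What is shaped like the stand_a but purple is not meant.

How it is judged:
By the outcome, as a careful person would: the job done as asked, in the order asked, and still so for the second after the job is handed in, with the robot touching nothing.
It also fails if it takes over 64 s, if anything falls off the work surface, if the arm or the gripper's body presses on something with over 40 N, if the wrist force passes 120 N, or if a joint passes its speed limit or range.

ROBOT

A 6-joint arm with a two-finger parallel gripper is mounted at the origin on the work surface. World frame = base frame: x ahead of the robot, y to its left, z up, the work surface at z = 0. Lengths are in mm, angles in rad, forces in N, time in s.
With the tool pointing down it reaches from about 400 to 925 mm from the base axis. Payload 12.5 kg.
Tool frame: the origin (TCP) lies midway between the tips of the shut fingers; the grasp point (between the pads) lies 19 mm behind it; z points along the fingers, y is the line along which they close (so a half turn about z gives the same grasp; the last joint's range is limited). The gripper opens to 95 mm and grips with 3 to 60 N. Pads are 20 mm wide; open, the fingers measure 119 mm over their backs; the gripper's body (75 mm by 180 mm) begins 59 mm behind the grasp point.
Start: joints at [-1.243, 0.491, 1.559, -0, 1.092, -0.106], TCP at [262.725, -567.117, 214.661] pointing down, gripper open.
Joint ranges: [-3.1, 3.1], [-0.84, 2.19], [0.05, 2.79], [-1.13, 4.28], [0.06, 2.93], [-2.69, 2.69]. Speed limits (rad/s): [2.22, 2.22, 2.79, 3.14, 3.14, 3.14].

INTERFACE

Orientations are given as [roll, pitch, yaw] about the fixed x, y, z axes, in that order (R = Rz(yaw) Ry(pitch) Rx(roll)).
In Python, from cell import * gives the robot as it stands.
- The arm moves only by the tool servo_tool, never from a script. Its argument "moves" is one flat list of numbers, 5 for each row, row after row: the shift along the world's x, y, z as a fraction of full scale, then the turn about the world's z as a fraction of full scale, then the opening, from 0 (shut) to 1 (fully open). A call has 1 to 12 rows; each row is the pose to reach, as a shift and turn from the pose commanded when the call began, turning the shorter way round; what a row does not reach only later rows make up. Full scale, the value 1, is 400 mm for a shift and 180 degrees for a turn. A row lasts 1/12 s, in which the tool goes at most 41.7 mm and 7.16 degrees, less where a joint would pass 70% of its speed; a pose out of reach is approached as far as the arm can. A call with a number of a shift or a turn outside -1 to 1 is refused whole. A call with a gripper value outside its range is refused whole. The fingers move at their own pace and stop on an object; the grip force is fixed at half the most. Time passes only in rows, so rows that repeat a pose let the fingers close. It gives the time, the measured TCP pose, the force, the opening and the grip force at its end, in the units of the state.
- state(): the state, without advancing time (a new reading comes with each control period).
- read_camera(name): name is "scene" or "top" or "wrist"; returns (picture, depth): 384x512x3 uint8, blue, green, red; 384x512 float32, mm along the optical axis (not along the pixel's ray), 0 where there is no reading.
- get_calibration(name): a dict with "K" (3x3 intrinsics, pixels), "R" (3x3) and "t" (3): a world point X has camera coordinates R X + t. Camera axes: x right, y down, z forward; pixel columns grow to the right and rows downward; lengths in mm; the calibration is good to about 2 mm. A picture is of the moment at which its call begins: read the wrist's pose just before it. get_calibration takes no time and is no camera call; for the wrist camera it gives the pose at the moment of the call.
- job_done(): hands the job in; it is judged then, once.
The state is a dict: "t": time; "joints": joint angles; "qvel": joint speeds; "tau": joint torques, N m; "eef_pos": TCP position; "tcp_rot": TCP orientation; "ft_force": force on the tool from outside, world axes, zero at the start; "moment": the same for the moment, N m; "opening": opening from 0.0 (shut) to 1.0 (fully open); "grip_force": force on a finger pad.
Only numpy, scipy, OpenCV 4.12 (cv2) and the standard library are available. Lean on these libraries where they do the work, as an engineer would, in place of code of your own. Each camera call takes 0.05 s, during which the arm holds its last target. There are 200 camera calls.

## Working session

There is one attempt and no reset: what is moved stays moved. The work goes in short steps, Python scripts to look and compute and a tool call to move; the robot and the scene stay as the last step left them, time stands still between calls to the robot, and variables do not carry over. Pictures are saved under pics/ and viewed, at most 10 in all, crops included, and the job is handed in when it is done.

Besides the shell and the picture viewer there is one more tool, called after "Request:" as name(argument=value, ...), one argument or row to a line, values as JSON. servo_tool: Moves the arm, as the interface text tells. Its arguments: {"type":"object","properties":{"moves":{"type":"array"}},"required":["moves"]}

```bash
mkdir -p pics; python3 - <<'E'
from cell import *
import cv2,numpy as np
s=state();print(s)
for n in("scene","top"):
    p,d=read_camera(n);cv2.imwrite(f"pics/{n}0.png",p);np.save(f"pics/{n}0.npy",d)
    c=get_calibration(n);print(n,c)
a=cv2.imread("pics/scene0.png");b=cv2.imread("pics/top0.png")
E
```

```text
{'t': 0.0, 'joints': array([-1.24259303e+00,  4.91576349e-01,  1.55941649e+00, -2.11994696e-05,
        1.09166568e+00, -1.05599162e-01]), 'qvel': array([ 0.00202832, -0.00120841, -0.00084244,  0.00032065, -0.00094453,
       -0.00047727]), 'tau': array([-2.10524745e-04, -6.12646437e+01, -2.58189046e+01,  6.91958028e-02,
        4.81638929e-02, -8.73922477e-05]), 'eef_pos': array([ 262.64811263, -566.8930547 ,  214.06265842]), 'tcp_rot': array([-3.14053075e+00, -9.36473368e-05,  4.33812192e-01]), 'ft_force': array([0.84352561, 0.55525812, 0.11710802]), 'moment': array([ 0.02282103,  0.02154837, -0.00556337]), 'grip_force': 0.0, 'opening': 1.0014231811547265}
scene {'K': array([[464.33740265,   0.        , 254.04656383],
       [  0.        , 464.33740265, 195.81900306],
       [  0.        ,   0.        ,   1.        ]]), 'R': array([[-0.5356784 ,  0.84440956,  0.00459909],
       [ 0.51852969,  0.33323488, -0.78745252],
       [-0.66646501, -0.41943654, -0.61635816]]), 't': array([ 399.03449073, -122.25244273, 1658.50723765])}
top {'K': array([[382.59867215,   0.        , 261.00619391],
       [  0.        , 382.59867215, 190.25550973],
       [  0.        ,   0.        ,   1.        ]]), 'R': array([[-0.00275012, -0.99997761,  0.00609986],
       [-0.99110422,  0.00191396, -0.13307425],
       [ 0.1330596 , -0.00641156, -0.9910873 ]]), 't': array([ -74.46824056,  611.15313991, 1190.17669667])}
```

View pics/scene0.png

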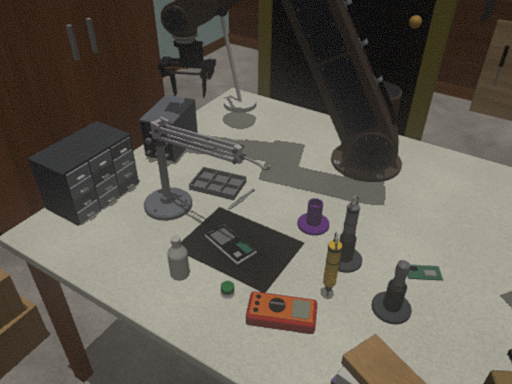

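View pics/top0.png

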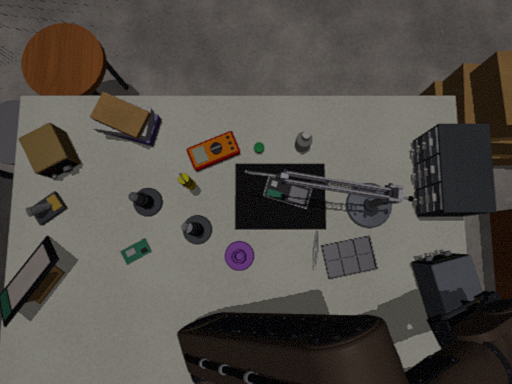

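Candidates for the driver in the scene view:
- Grey with a bail at (350,230), in a black stand. This fits the description.
- Yellow at (333,262), a look-alike.
- Grey without a bail at (400,285), the torque driver.

I'll confirm with an enlarged crop.

```bash
python3 - <<'E'
import cv2,numpy as np
a=cv2.imread("pics/scene0.png");b=cv2.imread("pics/top0.png")
f=lambda i,u,v,w,h,W,H:cv2.resize(cv2.convertScaleAbs(i[v:v+h,u:u+w],alpha=1.5,beta=15),(W,H),interpolation=cv2.INTER_CUBIC)
L=f(a,305,190,80,100,400,500)
R=np.vstack([f(a,220,130,80,50,400,250),f(b,170,160,100,62,400,250)])
cv2.imwrite("pics/c1.png",np.hstack([L,R]))
da=np.load("pics/scene0.npy");db=np.load("pics/top0.npy")
print(da[195:275:5,351].astype(int));print(db[225:235,190:205].astype(int));print(db[168:178,240:262:1].astype(int))
E
```

```text
[1503 1480 1142 1152 1158 1167 1176 1188 1197 1207 1213 1228 1240 1255
 1241 1232]
[[1064 1063 1068 1084 1107 1122 1140 1166 1169 1173 1184 1210 1238 1245
  1245]
 [1067 1063 1066 1075 1093 1112 1134 1147 1170 1167 1174 1193 1219 1246
  1243]
 [1066 1067 1066 1075 1092 1106 1126 1151 1160 1171 1171 1192 1210 1234
  1248]
 [1063 1065 1063 1071 1093 1110 1122 1137 1163 1175 1170 1184 1206 1228
  1247]
 [1066 1064 1067 1073 1091 1111 1119 1134 1158 1179 1171 1182 1202 1227
  1243]
 [1067 1065 1068 1085 1102 1110 1123 1139 1165 1170 1168 1184 1201 1232
  1243]
 [1061 1064 1078 1094 1110 1120 1128 1149 1173 1169 1173 1188 1213 1228
  1241]
 [1068 1081 1094 1108 1122 1136 1151 1167 1165 1171 1183 1200 1215 1238
  1247]
 [1099 1107 1112 1128 1143 1154 1167 1164 1168 1173 1192 1209 1231 1240
  1239]
 [1169 1169 1189 1188 1189 1168 1166 1169 1175 1189 1207 1225 1242 1242
  1240]]
[[1278 1287 1276 1277 1276 1279 1277 1280 1280 1278 1280 1281 1281 1279
  1282 1278 1278 1284 1280 1279 1280 1277]
 [1277 1278 1280 1279 1278 1280 1280 1281 1275 1277 1279 1279 1280 1280
  1281 1274 1276 1278 1280 12
[... 234 characters left out ...]
277 1278]
 [1280 1277 1280 1280 1273  953  945  950  954  957  958  957  965  957
   960  960  961  958  961 1276 1279 1277]
 [1277 1277 1280 1279 1280 1280 1276  948  958  960  958  961  961  961
   960  957  955  957  953  954  955  956]
 [1275 1279 1276 1283 1282 1275 1276 1281 1279 1280 1275  963  962  961
   960  958  959  956  957  957  953  952]
 [1276 1278 1269 1277 1276 1277 1278 1273 1274 1281 1277 1275 1276 1273
  1279 1274 1275 1272 1276 1283  957  955]
 [1276 1274 1275 1274 1275 1274 1275 1276 1278 1277 1279 1273 1277 1276
  1274 1274 1275 1276 1274 1278 1274 1276]
 [1277 1277 1278 1274 1276 1277 1274 1273 1276 1276 1274 1274 1276 1277
  1277 1274 1275 1280 1275 1273 1274 1277]]
```

View pics/c1.png

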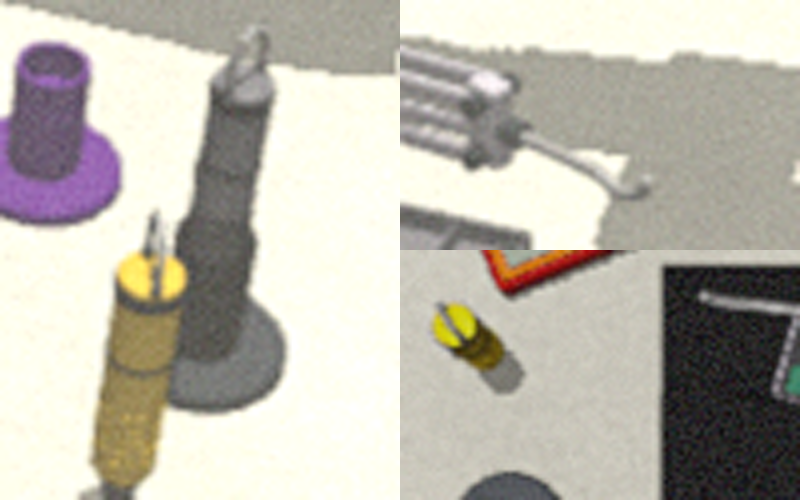

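The crop shows the grey driver with its bail (scene top at about (352,205)) in the black stand. The yellow one stands in front of it and the purple sleeve to its left. The hook tip is at scene (268,166) and top (246,171).

```bash
cat > h.py <<'E'
import cv2,numpy as np
from cell import *
def cloud(d,c):
    v,u=np.mgrid[:d.shape[0],:d.shape[1]];K=c["K"]
    P=np.stack([(u-K[0,2])/K[0,0]*d,(v-K[1,2])/K[1,1]*d,d],-1)
    X=(P-c["t"])@c["R"]; X[d<=0]=np.nan
    return X
def ray(u,v,c,z):  # pixel -> point on plane z
    r=c["R"].T@np.array([(u-c["K"][0,2])/c["K"][0,0],(v-c["K"][1,2])/c["K"][1,1],1.]);o=-c["R"].T@c["t"]
    return o+r*(z-o[2])/r[2]
def proj(X,c):
    q=(c["R"]@np.atleast_2d(X).T).T+c["t"];q=q@c["K"].T;return q[:,:2]/q[:,2:]
E
python3 - <<'E'
from h import *
np.set_printoptions(precision=1,suppress=True)
C={n:get_calibration(n) for n in("top","scene")}
for n in C:
    X=cloud(np.load(f"pics/{n}0.npy"),C[n])
    def box(lbl,u0,u1,v0,v1,z0,z1):
        Y=X[v0:v1,u0:u1].reshape(-1,3);Y=Y[(Y[:,2]>z0)&(Y[:,2]<z1)]
        print(n,lbl,len(Y),Y.min(0),Y.max(0),Y.mean(0),np.median(Y,0));return Y
    if n=="top":
        box("driver top",175,215,210,245,183,205)
        box("bail",175,215,210,245,206,240)
        box("yellow",170,205,165,200,100,300)
        box("torq",125,165,180,220,145,200)
        box("foot",340,400,175,235,5,40)
        Y=box("rod",240,275,165,180,280,345)
        o=np.argsort(-Y[:,1]);print(Y[o][:40:3])
        Y=box("arm",275,400,165,210,280,600)
        for a in range(-500,200,50):
            k=Y[(Y[:,1]>a)&(Y[:,1]<a+50)]
            if len(k):print(a,k.mean(0),k.min(0)[2],k.max(0)[2])
    else:
        box("driver",335,365,190,245,100,185);box("bail",335,365,190,245,196,240)
        Y=box("rod",240,272,150,172,280,345);o=np.argsort(-Y[:,1]);print(Y[o][:40:3])
E
```

```text
top driver top 92 [471.5 115.8 183.7] [502.1 145.6 202.9] [487.1 130.  190.9] [486.7 128.9 190.8]
top bail 15 [473.7 127.7 210.2] [500.9 135.  225.3] [488.4 131.7 219.5] [489.5 131.5 220.5]
top yellow 161 [611.1 130.2 102.6] [643.4 159.9 214.5] [623.7 142.5 166.6] [622.6 141.8 177.5]
top torq 89 [565.  281.7 145.8] [591.5 309.1 164.7] [577.4 294.1 156.7] [576.6 293.7 157.1]
top foot 1135 [ 470.9 -531.9    5. ] [ 666.5 -337.5   40. ] [ 550.7 -422.7   19.1] [ 545.2 -417.7   19. ]
top rod 84 [ 609.3 -106.7  310.4] [624.  -34.3 329.6] [615.8 -70.3 318.8] [615.6 -70.4 318.6]
[[619.2 -34.3 322.2]
 [620.9 -36.9 326.5]
 [618.7 -39.4 325.1]
 [619.4 -41.8 321.1]
 [622.6 -44.2 317.7]
 [620.  -46.7 317.6]
 [620.  -49.2 317.8]
 [618.2 -51.6 313.8]
 [619.9 -54.2 318.1]
 [620.5 -56.7 315.2]
 [617.4 -59.2 318.1]
 [617.1 -61.7 319.9]
 [620.  -64.2 317.8]
 [616.7 -66.7 321.8]]
top arm 1080 [ 543.9 -427.4  280.1] [ 622.  -109.1  341.6] [ 588.5 -263.7  307.1] [ 590.2 -249.3  303.5]
-450 [ 569.2 -412.   295. ] 280.0850174311311 307.77717291465865
-400 [ 570.8 -377.6  295.4] 283.4691387545414 304.39221340
[... 212 characters left out ...]
 -174.8  314.7] 287.76346684900585 338.71711278508616
-150 [ 605.1 -131.5  327.9] 295.00446213930917 341.598003670803
scene driver 345 [484.4 114.  100.2] [628.6 160.1 184.5] [508.1 135.7 145. ] [502.3 136.9 144.8]
scene bail 64 [475.4 126.6 196.8] [642.9 155.  227.6] [551.  138.6 210.2] [502.4 135.6 210.3]
scene rod 145 [ 605.7 -126.   295. ] [627.7 -34.4 334.2] [617.6 -89.1 318.9] [617.4 -94.8 319.8]
[[625.8 -34.4 325.4]
 [622.  -36.7 327.9]
 [627.2 -38.8 324.6]
 [620.8 -39.7 315. ]
 [625.5 -42.4 319.5]
 [623.3 -46.3 316.8]
 [625.8 -47.5 315. ]
 [624.8 -50.7 313.2]
 [624.3 -53.8 314.6]
 [621.9 -55.2 309.9]
 [622.4 -57.6 312. ]
 [623.2 -59.9 314.5]
 [623.  -62.8 316.1]
 [624.5 -64.6 321.8]]
```

Request:
servo_tool(
  moves=[0,0,0.1,0,1,0,0,0.2,0,1,0.02,0.05,0.3,0.03,1,0.28,0.87,0.3,0.32,1,0.28,0.87,0.3,0.32,1,0.28,0.87,0.3,0.32,1,0.28,0.87,0.3,0.32,1,0.28,0.87,0.3,0.32,1,0.28,0.87,0.3,0.32,1,0.28,0.87,0.3,0.32,1,0.28,0.87,0.3,0.32,1,0.28,0.87,0.3,0.32,1],
)

```text
t: 1.1
eef_pos: [375.1, -215.0, 334.9]
tcp_rot: [3.141, -0.001, 1.444]
ft_force: [-0.2, -0.6, 0.2]
opening: 1.0
grip_force: 0.0
```

Request:
servo_tool(
  moves=[0.28,0.87,0,0,1,0.28,0.87,0,0,1,0.28,0.87,0,0,1,0.28,0.87,0,0,1,0.28,0.87,0,0,1,0.28,0.87,0,0,1,0.28,0.87,0,0,1,0.28,0.87,0,0,1,0.28,0.87,0,0,1,0.28,0.87,0,0,1,0.28,0.87,0,0,1,0.28,0.87,0,0,1],
)

```text
t: 2.1
eef_pos: [486.4, 128.6, 334.3]
tcp_rot: [-3.141, 0.0, 1.44]
ft_force: [-0.7, -0.3, -0.1]
opening: 1.0
grip_force: 0.0
```

```bash
python3 - <<'E'
from h import *
s=state();print(s["t"],s["eef_pos"],s["tcp_rot"],s["joints"])
c=get_calibration("wrist");p,d=read_camera("wrist");cv2.imwrite("pics/w1.png",p);np.savez("pics/w1.npz",d=d,**c)
print(-c["R"].T@c["t"],c["R"]);print(proj([[487,130,191],[488,131,225]],c))
E
```

```text
2.1 [486.4139512  128.58708366 334.33099626] [-3.14089743e+00  4.78122973e-04  1.43963038e+00] [ 1.27241005e-01  2.06091888e-01  1.67063849e+00 -2.98374172e-04
  1.26565661e+00  2.58496874e-01]
[496.24663978 207.06569998 504.08183467] [[ 9.91410276e-01 -1.30788489e-01 -1.88908248e-04]
 [-1.25473182e-01 -9.51524489e-01  2.80816003e-01]
 [-3.69072515e-02 -2.78380168e-01 -9.59761604e-01]]
[[256.30730699 183.59825769]
 [257.25433403 190.64809108]]
```

View pics/w1.png

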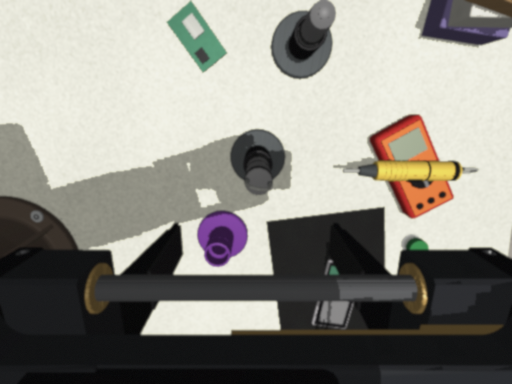

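The wrist view shows the driver's top at about (258,183), close to the predicted (256,184). The purple stand is at (222,237), the yellow look-alike at (400,170), and the torque driver at (320,20).

```bash
python3 - <<'E'
from h import *
np.set_printoptions(precision=1,suppress=True)
c=dict(np.load("pics/w1.npz"));X=cloud(c["d"],c);p=cv2.imread("pics/w1.png")
Y=X[140:215,225:295].reshape(-1,3)
for z0,z1 in((100,150),(150,180),(184,197),(203,232)):
    k=Y[(Y[:,2]>z0)&(Y[:,2]<z1)];print(z0,len(k),k.min(0),k.max(0),k.mean(0))
    if z0>200:
        print(k); vx,vy,x0,y0=cv2.fitLine(k[:,:2].astype(np.float32),2,0,.01,.01).ravel();print("bail ang",np.arctan2(vy,vx),x0,y0)
cr=cv2.resize(p[150:210,225:295],(700,600),interpolation=cv2.INTER_CUBIC);cv2.imwrite("pics/w1c.png",cv2.convertScaleAbs(cr,alpha=1.6,beta=20))
E
```

```text
100 140 [473.5 132.5 100. ] [505.5 148.4 149.8] [490.8 144.7 125.3]
150 86 [475.7 134.1 150.1] [504.9 147.9 179.3] [490.4 145.1 163.2]
184 524 [473.2 117.  184. ] [505.4 148.4 196.7] [490.  134.9 190.4]
203 119 [475.6 127.8 204.1] [503.8 137.8 225.6] [489.  132.7 218.4]
[[476.9 137.8 205.4]
 [477.9 137.4 204.1]
 [475.8 137.2 206.8]
 [477.  137.8 210.1]
 [478.  137.2 207.9]
 [478.9 136.5 205.7]
 [475.9 137.  210.7]
 [477.  137.1 211.3]
 [478.1 137.4 213.4]
 [479.1 136.9 211.7]
 [475.8 136.2 211.5]
 [477.  136.5 213.3]
 [478.1 136.9 215.8]
 [479.2 136.8 215.7]
 [480.2 136.5 215.1]
 [475.6 135.  211. ]
 [476.9 135.6 214.2]
 [478.  135.9 215.8]
 [479.1 136.  216.7]
 [480.2 136.1 217.9]
 [481.2 136.1 218.5]
 [482.3 136.4 220.1]
 [500.7 130.2 205.1]
 [501.7 130.4 206.6]
 [502.8 129.9 205.3]
 [476.7 134.4 213.4]
 [477.9 135.1 216.8]
 [479.  135.4 218.5]
 [480.2 135.7 220.3]
 [481.1 135.4 219.6]
 [482.2 135.3 219.9]
 [483.2 135.3 220.5]
 [484.2 135.2 220.7]
 [485.2 135.3 221.4]
 [500.5 130.1 209.2]
 [501.5 130.5 211.1]
 [502.6 130.4 211.2]
 [503.8 128.9 206. ]
 [478.9 134.2 218. ]
 [480.  13
[... 1011 characters left out ...]
 224. ]
 [490.9 132.  223.7]
 [491.9 131.8 223.5]
 [492.9 131.6 223.1]
 [493.9 131.3 222.7]
 [494.9 131.  222.1]
 [495.9 130.9 221.9]
 [496.9 130.2 219.9]
 [498.  130.2 220.5]
 [499.  130.2 220.9]
 [500.  129.3 218.1]
 [501.1 128.5 215.7]
 [502.1 127.8 213.8]
 [485.8 131.4 222.9]
 [486.8 131.6 224.2]
 [487.8 131.6 224.6]
 [488.8 131.7 225.6]
 [489.8 131.6 225.5]
 [490.8 130.9 223.5]
 [491.8 130.8 223.6]
 [492.8 130.8 224.2]
 [493.8 130.3 222.7]
 [494.8 130.1 222.3]
 [495.8 129.8 221.7]
 [496.8 129.5 221.2]
 [497.8 129.5 221.6]
 [498.9 128.6 219.1]
 [499.9 127.8 216.5]
 [492.6 129.1 221.6]
 [493.7 128.8 221.1]
 [495.7 128.4 220.6]
 [496.7 127.8 219.1]]
bail ang -0.28257155 488.99857 132.71718
```

View pics/w1c.png

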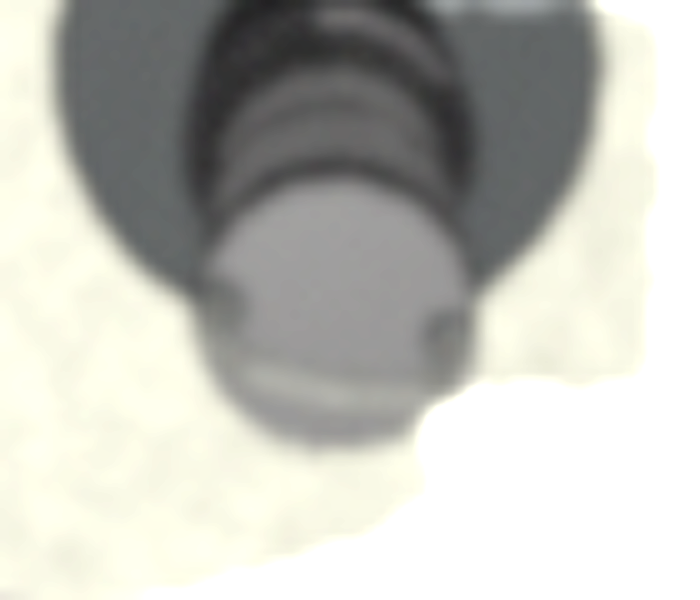

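The bail's wire (arch between crop (240,370) and (450,390)) runs along world angle -0.28 rad, centred at (489.5,132.3). I'll line the fingers up with it and descend.

Request:
servo_tool(
  moves=[0.008,0.009,-0.1,-0.03,1,0.008,0.009,-0.2,-0.048,1,0.008,0.009,-0.28,-0.048,1,0.008,0.009,-0.35,-0.048,1,0.008,0.009,-0.4,-0.048,1,0.008,0.009,-0.44,-0.048,1,0.008,0.009,-0.44,-0.048,1,0.008,0.009,-0.44,-0.048,1],
)

```text
t: 2.82
eef_pos: [489.8, 131.4, 158.8]
tcp_rot: [-3.141, 0.0, 1.287]
ft_force: [0.2, -0.7, 0.5]
opening: 0.996
grip_force: 0.0
```

Request:
servo_tool(
  moves=[0,0,0,0,0.5,0,0,0,0,0.3,0,0,0,0,0.2,0,0,0,0,0.2,0,0,0,0,0.2,0,0,0,0,0.2,0,0,0,0,0.2,0,0,0,0,0.2,0,0,0,0,0.2,0,0,0,0,0.2,0,0,0,0,0.2,0,0,0,0,0.2],
)

```text
t: 3.82
eef_pos: [489.9, 132.5, 158.6]
tcp_rot: [3.142, 0.0, 1.288]
ft_force: [0.1, 0.2, 0.3]
opening: 0.332
grip_force: 30.0
```

Request:
servo_tool(
  moves=[0,0,0.02,0,0.2,0,0,0.05,0,0.2,0,0,0.08,0,0.2,0,0,0.11,0,0.2,0,0,0.16,0,0.2,0,0,0.24,0,0.2,0,0,0.33,0,0.2,0,0,0.42,0,0.2,0,0,0.51,0,0.2,0,0,0.6,0,0.2,0,0,0.68,0,0.2,0,0,0.7,0,0.2],
)

```text
t: 4.82
eef_pos: [490.1, 132.5, 443.8]
tcp_rot: [3.135, -0.003, 1.288]
ft_force: [0.8, -0.4, -2.0]
opening: 0.329
grip_force: 30.0
```

Request:
servo_tool(
  moves=[0.05,-0.03,0,0.01,0.2,0.12,-0.08,0,0.02,0.2,0.2,-0.13,0,0.03,0.2,0.26,-0.18,0,0.048,0.2,0.31,-0.21,0,0.048,0.2,0.33,-0.22,0,0.048,0.2,0.33,-0.22,0,0.048,0.2,0.33,-0.22,0,0.048,0.2,0.33,-0.22,0,0.048,0.2,0.33,-0.22,0,0.048,0.2],
)

```text
t: 5.65
eef_pos: [621.0, 45.3, 439.1]
tcp_rot: [3.141, -0.0, 1.44]
ft_force: [-0.3, 0.1, -4.2]
opening: 0.332
grip_force: 30.0
```

```bash
python3 - <<'E'
from h import *
np.set_printoptions(precision=1,suppress=True)
s=state();print(s["t"],s["eef_pos"],s["tcp_rot"],s["ft_force"])
c=get_calibration("wrist");p,d=read_camera("wrist");cv2.imwrite("pics/w2.png",p);np.savez("pics/w2.npz",d=d,**c)
print(proj([[621,-54,315],[623,-35,327]],c))
X=cloud(d,c)
m=(X[...,2]>290)&(X[...,2]<345)&(abs(X[...,0]-620)<25)&(X[...,1]<-20)&(X[...,1]>-110)
Y=X[m];print(len(Y));o=np.argsort(-Y[:,1])
for y in range(-110,-15,6):
    k=Y[(Y[:,1]>=y)&(Y[:,1]<y+6)]
    if len(k):print(y,len(k),k.mean(0),k[:,0].min(),k[:,0].max(),k[:,2].max())
E
```

```text
5.65 [621.   45.3 439.1] [ 3.1 -0.   1.4] [-0.3  0.1 -4.2]
[[267.  271.7]
 [267.2 262.2]]
55
-110 27 [ 612.6 -107.   319.1] 609.3663395603841 616.009738076105 320.4692093259754
-104 23 [ 613.5 -100.8  319.3] 610.2232102599357 616.7120958734907 320.57288438935313
-98 5 [614.9 -97.6 319.6] 613.2152586329717 616.8174284204223 321.5451047918839
```

View pics/w2.png

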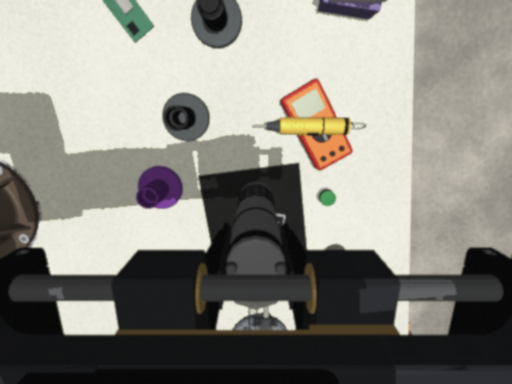

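The driver is held between the fingers and weighs about 4.2 N; the hook rod shows through at about (265,320). Next I lower beside the hook and check the alignment in the scene view.

Request:
servo_tool(
  moves=[0.02,0,-0.08,0,0.2,0.03,0,-0.16,0,0.2,0.03,0,-0.24,0,0.2,0.03,0,-0.32,0,0.2,0.03,0,-0.39,0,0.2,0.03,0,-0.422,0,0.2,0.026,-0.03,-0.422,0,0.2,0.02,-0.07,-0.422,0,0.2,0.0145,-0.1125,-0.422,0,0.2,0.0145,-0.1125,-0.422,0,0.2,0.0145,-0.1125,-0.422,0,0.2,0.0145,-0.1125,-0.422,0,0.2],
)

```text
t: 6.7
eef_pos: [627.8, -0.4, 270.9]
tcp_rot: [3.14, -0.0, 1.439]
ft_force: [0.5, 0.3, -5.0]
opening: 0.339
grip_force: 30.0
```

```bash
python3 - <<'E'
from h import *
np.set_printoptions(precision=1,suppress=True)
s=state();T=s["eef_pos"];print(s["t"],T,s["tcp_rot"],s["ft_force"])
f=lambda i,u,v,w,h,W,H:cv2.resize(cv2.convertScaleAbs(i[v:v+h,u:u+w],alpha=1.5,beta=15),(W,H),interpolation=cv2.INTER_CUBIC)
im=[]
for n,(u,v) in (("scene",(240,130)),("top",(200,145))):
    c=get_calibration(n);p,d=read_camera(n);im.append(f(p,u,v,80,60,400,300));X=cloud(d,c)
    a=np.array([[619.5,-54,315],[621.7,-38,327.5],T+[0,0,64.4],T+[0,0,32.4],T])
    print(n,((proj(a,c)-[u,v])*5+2))
    Y=X[(X[...,2]>295)&(X[...,2]<345)&(abs(X[...,0]-620)<20)&(X[...,1]<-25)&(X[...,1]>-112)]
    for y in range(-110,-25,8):
        k=Y[(Y[:,1]>=y)&(Y[:,1]<y+8)]
        if len(k):print(y,len(k),k.mean(0),k.min(0),k.max(0))
cv2.imwrite("pics/c3.png",np.hstack(im))
E
```

```text
6.7 [627.8  -0.4 270.9] [ 3.1 -0.   1.4] [ 0.5  0.3 -5. ]
scene [[122.  186.1]
 [149.9 176.6]
 [215.9 194.3]
 [212.9 252.4]
 [209.9 309.1]]
-110 4 [ 615.  -108.1  321.8] [ 612.9 -109.6  321.3] [ 616.7 -106.3  322.5]
top [[266.7 139. ]
 [234.1 130.1]
 [157.1 115.1]
 [161.6 127.2]
 [165.9 138.6]]
-110 8 [ 610.7 -106.7  319.3] [ 607.  -109.3  317.1] [ 614.7 -104.1  322.4]
-102 12 [612.1 -97.9 318.9] [ 609.2 -101.7  316.1] [615.1 -94.1 321.8]
-94 7 [612.9 -89.6 318.4] [610.  -91.7 316.2] [615.  -86.7 320. ]
-86 9 [614.5 -81.7 319.8] [611.6 -84.2 317.6] [617.1 -79.2 321.6]
-78 9 [614.6 -74.2 319.2] [612.1 -76.7 315.8] [617.4 -71.7 322.5]
-70 8 [617.  -66.4 318.2] [614.5 -69.2 315.3] [620.3 -64.2 320.5]
-62 11 [617.5 -58.3 315.9] [615.  -61.7 312.5] [620.3 -54.1 319.1]
```

View pics/c3.png

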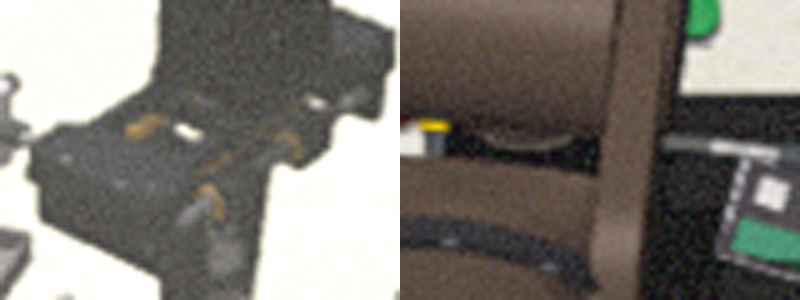

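The gripper hides the hook in both views: the scene crop shows only the gripper, and the top crop shows the rod at (700,145). I'll use the measured rod line, with the seat at about (619.5,-53.5,315), and move in slowly while watching the forces.

Request:
servo_tool(
  moves=[-0.001,-0.008,0,0,0.2,-0.003,-0.018,0,0,0.2,-0.0045,-0.029,0,0,0.2,-0.006,-0.04,0,0,0.2,-0.008,-0.051,0,0,0.2,-0.01,-0.062,0,0,0.2,-0.0115,-0.073,0,0,0.2,-0.013,-0.082,0,0,0.2,-0.0145,-0.09,0,0,0.2,-0.015,-0.095,0,0,0.2],
)

```text
t: 7.63
eef_pos: [621.6, -39.0, 269.9]
tcp_rot: [3.142, 0.0, 1.439]
ft_force: [1.2, -0.0, -2.9]
opening: 0.328
grip_force: 30.0
```

Request:
servo_tool(
  moves=[-0.001,-0.006,0,0,0.2,-0.002,-0.013,0,0,0.2,-0.003,-0.02,0,0,0.2,-0.004,-0.027,0,0,0.2,-0.005,-0.033,0,0,0.2,-0.006,-0.038,0,0,0.2,-0.006,-0.038,0,0,0.2,-0.006,-0.038,0,0,0.2],
)

```text
t: 8.3
eef_pos: [619.3, -53.8, 269.9]
tcp_rot: [3.141, -0.0, 1.439]
ft_force: [-0.0, 0.4, -4.0]
opening: 0.328
grip_force: 30.0
```

```bash
python3 - <<'E'
from h import *
np.set_printoptions(precision=2,suppress=True)
s=state();T=s["eef_pos"];print(s["t"],T,s["ft_force"],s["moment"])
f=lambda i,u,v,w,h,W,H:cv2.resize(cv2.convertScaleAbs(i[v:v+h,u:u+w],alpha=2,beta=25),(W,H),interpolation=cv2.INTER_CUBIC)
im=[]
for n,(u,v) in (("scene",(225,125)),("wrist",(205,240))):
    p,d=read_camera(n);im.append(f(p,u,v,90 if n=="scene" else 110,80,400,350));X=cloud(d,get_calibration(n))
    Y=X[(X[...,2]>295)&(X[...,2]<345)&(abs(X[...,0]-620)<20)&(X[...,1]<-30)&(X[...,1]>-130)]
    for y in range(-130,-30,10):
        k=Y[(Y[:,1]>=y)&(Y[:,1]<y+10)]
        if len(k):print(n,y,len(k),k.mean(0))
cv2.imwrite("pics/c4.png",np.hstack(im))
E
```

```text
8.3 [619.33 -53.81 269.87] [-0.01  0.42 -3.99] [ 0.03 -0.1  -0.06]
scene -70 1 [640.   -65.58 299.63]
scene -60 18 [614.01 -52.81 307.86]
scene -50 101 [617.88 -44.12 311.57]
scene -40 27 [615.03 -38.67 313.74]
wrist -90 11 [616.43 -80.86 317.65]
wrist -80 227 [617.   -74.9  319.13]
wrist -70 242 [623.72 -64.31 326.04]
wrist -60 1258 [619.32 -53.98 316.28]
wrist -50 1636 [620.55 -44.83 307.83]
wrist -40 609 [614.11 -38.32 312.65]
```

View pics/c4.png

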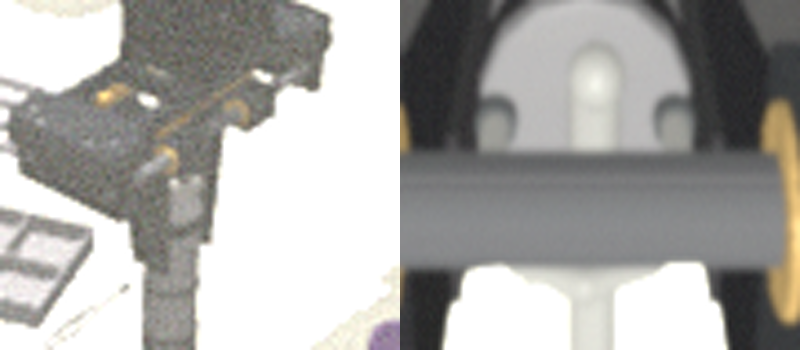

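The wrist crop shows the hook's free end at (595,80), through the window and centred between the bail's legs at (497,125) and (677,125). So the hook is threaded. I'll check how deep it sits, then lower.

```bash
python3 - <<'E'
from h import *
np.set_printoptions(precision=1,suppress=True)
c=get_calibration("wrist");print("tip top",ray(205+195/400*110,240+65/350*80,c,326),ray(205+195/400*110,240+85/350*80,c,327.5))
F=[]
for _ in range(8):
    p,d=read_camera("wrist");F.append(state()["ft_force"])
print(np.mean(F,0),np.std(F,0))
X=cloud(d,c)[250:275,250:268:3];print(X[::2,3])
E
```

```text
tip top [622.6 -35.2 326. ] [622.4 -36.6 327.5]
[ 0.2  0.1 -4.2] [0.2 0.5 0.4]
[[622.9 -34.3 323.2]
 [622.9 -34.4 324.9]
 [622.8 -35.2 325.2]
 [622.7 -35.6 326.3]
 [622.6 -36.8 325.9]
 [622.5 -37.  327.3]
 [622.4 -38.2 326.9]
 [622.2 -39.5 326.2]
 [621.6 -44.7 319. ]
 [621.4 -46.7 317.3]
 [621.3 -47.9 317.1]
 [621.1 -49.2 316.7]
 [620.8 -51.4 314.9]]
```

Request:
servo_tool(
  moves=[0.001,0.001,-0.005,0,0.2,0.002,0.001,-0.01,0,0.2,0.002,0.001,-0.015,0,0.2,0.002,0.001,-0.02,0,0.2,0.002,0.001,-0.025,0,0.2,0.002,0.001,-0.03,0,0.2,0.002,0.001,-0.034,0,0.2,0.002,0.001,-0.037,0,0.2,0.002,0.001,-0.04,0,0.2,0.002,0.001,-0.042,0,0.2,0.002,0.001,-0.044,0,0.2,0.002,0.001,-0.044,0,0.2],
)

```text
t: 9.8
eef_pos: [620.2, -53.3, 252.3]
tcp_rot: [3.141, -0.0, 1.439]
ft_force: [-0.4, 0.9, -1.5]
opening: 0.334
grip_force: 30.0
```

Request:
servo_tool(
  moves=[0,0,-0.002,0,0.2,0,0.001,-0.004,0,0.2,0,0.001,-0.006,0,0.2,0,0.001,-0.008,0,0.2,0,0.002,-0.011,0,0.2,0,0.002,-0.014,0,0.2,0,0.003,-0.017,0,0.2,0,0.003,-0.02,0,0.2,0,0.003,-0.023,0,0.2,0,0.004,-0.025,0,0.2,0,0.004,-0.025,0,0.2,0,0.004,-0.025,0,0.2],
)

```text
t: 10.8
eef_pos: [620.1, -51.8, 242.2]
tcp_rot: [3.142, 0.0, 1.439]
ft_force: [-0.1, -0.2, -1.7]
opening: 0.335
grip_force: 30.0
```

```bash
cat > f.py <<'E'
from h import *
np.set_printoptions(precision=2,suppress=True)
F=[]
for _ in range(6):
    p,d=read_camera("wrist");s=state();F.append(s["ft_force"])
c=get_calibration("wrist");print(s["t"],s["eef_pos"],np.mean(F,0),s["opening"])
X=cloud(d,c)
T=s["eef_pos"];u,v=proj(T+[2.5,16,57],c)[0].astype(int);Y=X[v-16:v+16,u-8:u+9].reshape(-1,3)
Y=Y[(Y[:,2]>T[2]+36)&(abs(Y[:,0]-T[0]-2.5)<4)];o=np.argsort(-Y[:,2]);print("hook high pts rel TCP",np.median(Y[o][:12],0)-T)
E
python3 f.py
```

```text
11.1 [620.14 -51.74 242.33] [ 0.25 -0.08 -2.32] 0.32698936329848505
hook high pts rel TCP [ 3.67 29.93 91.03]
```

The hook has taken up about 1.9 N, which fits the spring rate. About 40 mm of sinking remains.

Request:
servo_tool(
  moves=[0,0,-0.004,0,0.2,0,0,-0.008,0,0.2,0,0.001,-0.012,0,0.2,0,0.001,-0.016,0,0.2,0,0.002,-0.02,0,0.2,0,0.002,-0.024,0,0.2,0,0.003,-0.028,0,0.2,0,0.003,-0.032,0,0.2,0,0.003,-0.036,0,0.2,0,0.003,-0.04,0,0.2,0,0.003,-0.044,0,0.2,0,0.003,-0.048,0,0.2],
)

```text
t: 12.1
eef_pos: [620.2, -50.4, 223.0]
tcp_rot: [3.141, -0.0, 1.439]
ft_force: [1.0, 2.8, -0.5]
opening: 0.332
grip_force: 30.0
```

Request:
servo_tool(
  moves=[0,0,-0.004,0,0.2,0,0,-0.008,0,0.2,0,0,-0.012,0,0.2,0,0.001,-0.016,0,0.2,0,0.001,-0.02,0,0.2,0,0.001,-0.024,0,0.2,0,0.001,-0.028,0,0.2,0,0.001,-0.031,0,0.2,0,0.001,-0.034,0,0.2,0,0.001,-0.036,0,0.2,0,0.001,-0.037,0,0.2,0,0.001,-0.037,0,0.2],
)

```text
t: 13.1
eef_pos: [620.1, -50.1, 208.2]
tcp_rot: [3.142, -0.0, 1.439]
ft_force: [1.1, 2.5, -0.3]
opening: 0.331
grip_force: 30.0
```

```bash
python3 f.py
```

```text
13.4 [620.14 -50.09 208.33] [1.11 2.81 0.11] 0.3325014719723995
hook high pts rel TCP [ 3.65 29.88 90.58]
```

The vertical load is off, but there's 2.8 N along the arm, with the hook pushing the bail outward. I'll ease outward a little.

Request:
servo_tool(
  moves=[0,0.001,0,0,0.2,0,0.002,0,0,0.2,0.001,0.003,0,0,0.2,0.001,0.003,0,0,0.2,0.001,0.003,0,0,0.2,0.001,0.003,0,0,0.2],
)

```text
t: 13.9
eef_pos: [620.5, -49.2, 208.2]
tcp_rot: [3.142, 0.0, 1.439]
ft_force: [1.0, -2.1, -1.1]
opening: 0.331
grip_force: 30.0
```

```bash
python3 f.py
```

```text
14.2 [620.52 -49.03 208.27] [ 0.21 -2.26 -0.48] 0.3262827410793732
hook high pts rel TCP [ 3.42 30.15 91.35]
```

Request:
servo_tool(
  moves=[0,-0.0006,-0.001,0,0.2,0,-0.0013,-0.002,0,0.2,0,-0.0013,-0.003,0,0.2,0,-0.0013,-0.004,0,0.2,0,-0.0013,-0.005,0,0.2,0,-0.0013,-0.005,0,0.2,0,-0.0013,-0.005,0,0.2],
)

```text
t: 14.78
eef_pos: [620.5, -49.3, 206.2]
tcp_rot: [-3.142, -0.0, 1.439]
ft_force: [-0.7, 0.8, 0.0]
opening: 0.329
grip_force: 30.0
```

```bash
python3 f.py
```

```text
15.0833 [620.52 -49.39 206.28] [0.1  0.77 0.33] 0.3333325446459709
hook high pts rel TCP [ 4.64 29.91 91.32]
```

Request:
servo_tool(
  moves=[0,0.0003,0.001,0,0.2,0,0.0003,0.002,0,0.2,0,0.0003,0.003,0,0.2,0,0.0003,0.004,0,0.2,0,0.0003,0.004,0,0.2,0,0.0003,0.004,0,0.2],
)

```text
t: 15.58
eef_pos: [620.5, -49.3, 207.9]
tcp_rot: [3.141, 0.0, 1.439]
ft_force: [0.5, -0.0, 0.7]
opening: 0.334
grip_force: 30.0
```

```bash
python3 f.py; python3 f.py
```

```text
15.8833 [620.53 -49.33 207.86] [-0.01 -0.02 -0.22] 0.3317882469723469
hook high pts rel TCP [ 4.93 29.75 91.27]
16.1833 [620.51 -49.33 207.85] [ 0.13  0.45 -0.08] 0.3350385515855249
hook high pts rel TCP [ 4.03 29.88 91.24]
```

Balanced: all components are within about 0.2 N. I'll release slowly and watch.

Request:
servo_tool(
  moves=[0,0,-0.001,0,0.3,0,0,-0.002,0,0.32,0,0,-0.002,0,0.33,0,0,-0.002,0,0.34,0,0,-0.002,0,0.35,0,0,-0.002,0,0.36,0,0,-0.002,0,0.37,0,0,-0.002,0,0.38,0,0,-0.002,0,0.38,0,0,-0.002,0,0.38,0,0,-0.002,0,0.38,0,0,-0.002,0,0.38],
)

```text
t: 17.18
eef_pos: [620.5, -49.3, 207.1]
tcp_rot: [3.142, 0.0, 1.439]
ft_force: [-0.2, 0.7, 0.1]
opening: 0.381
grip_force: 0.0
```

```bash
python3 f.py; python3 - <<'E'
from h import *
f=lambda i,u,v,w,h,W,H:cv2.resize(cv2.convertScaleAbs(i[v:v+h,u:u+w],alpha=2,beta=25),(W,H),interpolation=cv2.INTER_CUBIC)
a=read_camera("scene")[0];b=read_camera("wrist")[0]
cv2.imwrite("pics/c5.png",np.hstack([f(a,200,120,120,135,400,450),f(b,205,240,110,80,400,450)]))
E
```

```text
17.4833 [620.54 -49.31 207.07] [ 0.32 -0.4  -0.13] 0.37934178209547414
hook high pts rel TCP [ 3.7  29.79 91.  ]
```

View pics/c5.png

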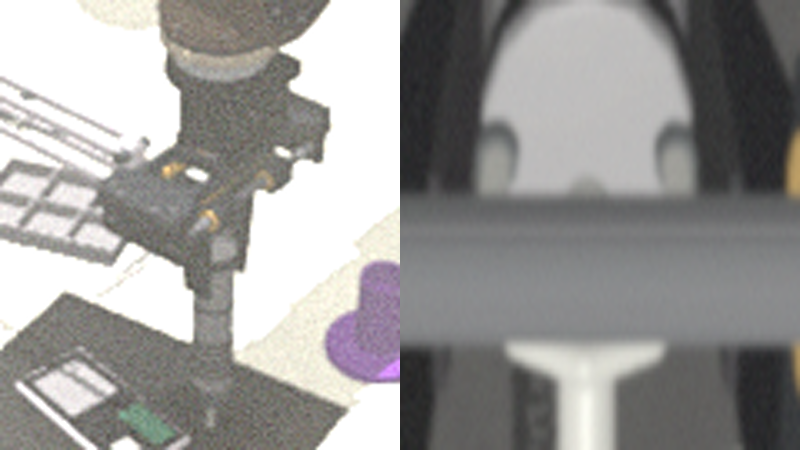

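With the pads off, the driver hangs still and the hook tip (585,185) sits centred in the bail. Next I open fully and withdraw straight up.

Request:
servo_tool(
  moves=[0,0,0,0,0.45,0,0,0,0,0.55,0,0,0,0,0.65,0,0,0,0,0.75,0,0,0,0,0.85,0,0,0,0,0.9,0,0,0,0,0.9,0,0,0,0,0.9,0,0,0.02,0,0.9,0,0,0.05,0,0.9,0,0,0.09,0,0.9,0,0,0.14,0,0.9],
)

```text
t: 18.58
eef_pos: [620.2, -49.3, 263.5]
tcp_rot: [-3.14, -0.0, 1.439]
ft_force: [-0.3, 0.3, 0.3]
opening: 0.899
grip_force: 0.0
```

Request:
servo_tool(
  moves=[0,0,0.06,0,0.9,0,0,0.12,0,0.9,0,0,0.19,0,0.9,0,0,0.26,0,0.9,0,0.06,0.32,0,0.9,0,0.14,0.36,0,0.9,0,0.23,0.4,0,0.9,0,0.32,0.4,0,0.9,0,0.41,0.4,0,0.9,0,0.5,0.4,0,0.9,0,0.55,0.4,0,0.9,0,0.55,0.4,0,0.9],
)

```text
t: 19.58
eef_pos: [619.9, 174.4, 423.4]
tcp_rot: [3.142, -0.001, 1.443]
ft_force: [-0.3, -0.9, 0.0]
opening: 0.897
grip_force: 0.0
```

```bash
python3 - <<'E'
from h import *
np.set_printoptions(precision=1,suppress=True)
f=lambda i,u,v,w,h,W,H:cv2.resize(cv2.convertScaleAbs(i[v:v+h,u:u+w],alpha=1.6,beta=15),(W,H),interpolation=cv2.INTER_CUBIC)
c=get_calibration("scene")
for i in range(12):
    p,d=read_camera("scene")
    if i%3==2:
        X=cloud(d,c);Y=X[(X[...,2]>70)&(X[...,2]<228)&(abs(X[...,0]-620)<40)&(abs(X[...,1]+50)<40)];k=Y[Y[:,2]>200];print(state()["t"],len(Y),Y.mean(0),k.mean(0),Y[Y[:,2]<110].mean(0))
cv2.imwrite("pics/c6.png",f(p,150,100,160,160,600,600))
E
```

```text
19.7333 492 [630.8 -44.5 165.5] [631.2 -44.5 214.2] [627.  -47.5  93.2]
19.8833 497 [630.8 -44.6 164.5] [631.3 -44.7 213.6] [626.4 -47.9  91.2]
20.0333 493 [630.9 -44.5 164.9] [631.4 -44.9 213.9] [626.5 -47.6  92.5]
20.1833 492 [630.8 -44.5 165.3] [631.1 -44.7 213.9] [626.5 -47.7  92.9]
```

View pics/c6.png

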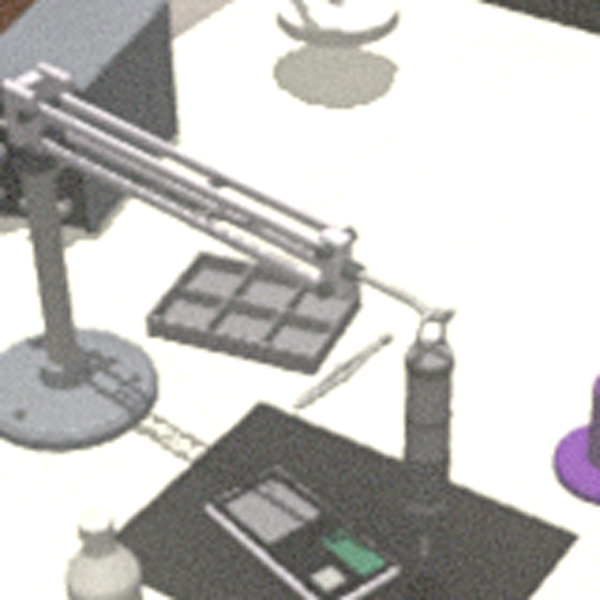

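The crop shows the driver hanging by its bail in the dip of the hook at (437,315). It is still, and nothing else has moved.

```bash
python3 -c "
from cell import *
print(job_done())"
```

```text
the job is handed in; nothing more can be done
None
```

The driver hangs by its bail in the dip of the balancer hook, still and free of the gripper. The arm sank about 47 mm and settled before release, the rest of the bench looks undisturbed, and I handed the job in at about 20 s.

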